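Seat the splined milk-pump rotor and keep it pressed home

ROBOT

A 6-joint arm with a two-finger parallel gripper is mounted at the origin on the work surface. World frame = base frame: x ahead of the robot, y to its left, z up, the work surface at z = 0. Lengths are in mm, angles in rad, forces in N, time in s.
With the tool pointing down it reaches from about 300 to 750 mm from the base axis. Payload 8.5 kg.
Tool frame: the origin (TCP) lies midway between the tips of the shut fingers; the grasp point (between the pads) lies 19 mm behind it (r.pinch_z is the distance from the TCP to the grasp point, in mm); y points along the fingers, x is the direction in which the jaws open and shut, and the axes are right-handed (so a half turn about y gives the same grasp; the last joint's range is limited). The gripper opens to 88 mm and grips with 3 to 60 N. Pads are 18 mm wide; open, the fingers measure 123 mm over their backs; the gripper's body (75 mm by 187 mm) begins 45 mm behind the grasp point.
Start: joints at [1.06, 0.381, 1.297, -0, 1.464, -0.215], TCP at [160.319, 526.097, 238.748] pointing down, gripper open.
Joint ranges: [-3.11, 3.11], [-0.89, 2.33], [0.22, 2.48], [-1.42, 4.56], [0.17, 2.85], [-2.88, 2.88]. Speed limits (rad/s): [2.39, 2.39, 3.14, 3.14, 3.14, 3.14].

INTERFACE

Orientations are given as a unit quaternion [w, x, y, z].
In Python, from bench import r gives the robot as it stands.
- The arm moves only by the tool apply_moves, never from a script. Its argument "increments" is a list of rows, each a list of 2 entries, a list of its own where there are three numbers: the shift along the tool's x, y, z in m, then the turn, a rotation vector about the tool's x, y, z in rad. In form: [[[tx, ty, tz], [rx, ry, rz]], ...]. A call has exactly 10 rows; each row is the pose to reach, as a shift and turn from the pose commanded when the call began, along the tool's axes at that moment; what a row does not reach only later rows make up. A row lasts 1/12 s, in which the tool goes at most 41.7 mm and 7.16 degrees, less where a joint would pass 70% of its speed; a pose out of reach is approached as far as the arm can. A call with a gripper value outside its range is refused whole. "grip" is the closure, from -1 (fully open) to 1 (shut), so that 0 is half open, set as the call begins (left out, the last holds). The fingers move at their own pace and stop on an object; "grip_force" is the grip in N (left out, the last holds). Time passes only in rows, so rows that repeat a pose let the fingers close, or fill a call up. It gives the time, the measured TCP pose, the force and the opening at its end, in the units of the state.
- r.sense(): the state, without advancing time (a new reading comes with each control period).
- r.capture(name): name is "side" or "top" or "wrist"; returns the picture (420x560x3 uint8, red, green, blue); there is no depth.
- r.get_calibration(name): a dict with "camera_matrix" (3x3 intrinsics, pixels), "world_from_camera" (4x4, takes a point from camera to world coordinates). Camera axes: x right, y up, looking along -z (the intrinsics and any distortion apply to the point x, -y, -z); pixel columns grow to the right and rows downward; lengths in mm; the calibration is good to about 2 mm. A picture is of the moment at which its call begins: read the wrist's pose just before it. get_calibration takes no time and is no camera call; for the wrist camera it gives the pose at the moment of the call.
- r.sign_off(): hands the job in, once; it reports no verdict.
Trained networks look in the newest picture that a camera, given by its name, has taken for a name from the list of things; names that differ only in an ending like _2 or _b are one class to them, and where a whole thing is asked for, a point or a joint stands for the part that bears it (a point fixed in the world has none). Each returns a list of dicts, best first, with "conf" (0 to 1); they miss things now and then, are a little off and sometimes report something else, mostly with a low value. They report only what shows in the picture. A call takes as long as a camera call. They do not tell look-alikes from the thing itself.
- r.look_for(name, camera): "point" ([column, row] in pixels, amid what is visible of it).
The state is a dict: "clock": time; "joints": joint angles; "joint_vel": joint speeds; "effort": joint torques, N m; "position": TCP position; "tool_rot": TCP orientation; "wrist_force": force on the tool from outside, world axes, zero at the start; "moment": the same for the moment, N m; "gripper_width": finger opening in mm.
Only numpy, scipy, OpenCV 4.12 (cv2) and the standard library are available. Lean on these libraries where they do the work, as an engineer would, in place of code of your own. Each camera call takes 0.05 s, during which the arm holds its last target. There are 200 camera calls.

TASK

The milk pump lies open on the bench after washing: take the rotor with the square nose out of its drain stand, turn it so that its splined stem meshes with the socket of the pump's drive hub, and push it fully home against the seal spring, its disc flush on the hub. Finish while still gripping it and pressing it home, so that the cover can be fitted: do not let go. Leave the round-nosed rotor and the other things on the bench where they are.

Things in the scene. Friction and masses are not known exactly. Their poses are not given: they have to be found in the camera images.
- rotor_grip (a point): Grip point of the pump rotor to fit (steel, 0.3 kg, upright in a drain stand), on its axis in its SQUARE nose, 24 mm across flats, 56 tall: 21 below the nose's top, 30 above the vanes' tops, 40 above the disc's underside, 66 above the stem's lower end. z up the axis; x, y square to the flats; vanes and splines lie along x and y, so a quarter turn changes nothing.
- hub_mouth (a point): Centre of the flat top of the drive hub, a steel boss 56 mm across in the middle of the pump casing, 50 above the table. Its socket is plus-shaped: slots along this point's x and y, 10 wide, 31 tip to tip, 36 deep. It may stand at any angle; it turns on its upright axis but stiffly (0.5 N m), so turn the rotor. With the rotor home, the grip point is 40 above this point.
- seal_spring (a joint): Sprung black button in the middle of the socket, pushed down by the stem: 0 up, 0.008 m when the rotor is fully home (stop at 0.0095). It starts to resist 8 mm before home, with 5 N, rising to 11.4 N at home (the rotor's weight, about 3 N, helps). Let go, the rotor is pushed up 8 mm again.
- casing: The fixed pump casing: an open round metal bowl lying face up on the table, 164 across outside, wall 5, rim 58 above the table, with an outlet pipe that leaves it level towards its -y side (to 150 from the centre). Origin: centre of its underside.
- round_rotor: Another rotor, not to be used, in the other drain stand: ROUND nose 32 across and 53 tall, disc 92 in diameter with three vanes 9 high, round stem. Origin: centre of the disc's underside, 45 above the table.
- stand_a: White drain stand fixed to the table: foot 92 across, cup 60 across outside and 50 inside, rim 45 above the table; a rotor's disc rests on its rim with the stem hanging inside. Origin: centre of its underside.
- stand_b: The second white drain stand, the same as the first. Which of the two holds the square-nosed rotor varies.
- gasket: Bystander, loose: black rubber ring, 60 outside, 44 inside, 8 high (mm). Origin: centre of its underside.
- clamp: Bystander, loose: steel pipe clamp ring, about 68 across, 14 high, with a wing nut at its side (mm). Origin: centre of its underside.
- teat_cup: Bystander, loose: steel teat-cup shell with a black collar, standing, 49 across, 150 high (mm). Origin: centre of its underside.
- jar: Bystander, loose: clear sample jar with a white cap, 60 across, 70 high (mm). Origin: centre of its underside.
- brush: Bystander, loose: hand brush lying on the table, about 200 long (mm). Origin: near its middle, at table height.
- spray: Bystander, loose: spray bottle, 72 across, 193 high (mm). Origin: centre of its underside.
- rotor: The same square-nosed rotor. Origin: centre of the disc's underside, 40 mm below the grip point, same axes. Disc 76 across, 5 thick, on it four straight vanes 5 high forming a plus; under it the splined stem, 26 long, plus-shaped: 28 tip to tip, ribs 7 thick (1.5 play each side in the slots), right beneath the vanes, the last 3.5 tapered to a V edge.
Things that resemble listed ones, but are neither listed nor needed, are in the scene too. Leave any pink or red look-alike of the rotor alone.

How it is judged (in metres and radians):
On the way:
1. the square-nosed rotor is lifted clear of its stand, held by the gripper (height (world z) of rotor_grip above 0.115 m and contact force between the fingers and rotor above 1 N), for 0.2 s.
At the end, for the whole second after the job is handed in: The square-nosed rotor is in the hub's socket, upright (within 4.5 degrees), its grip point within 5 mm of the hub's axis and its disc within 2 mm of flush on the hub, the seal spring pressed in by more than 6 mm, at rest, and the fingers still gripping or pressing it (over 2 N) (horizontal distance between rotor_grip and hub_mouth below 0.005 m and z of rotor_grip in the frame of hub_mouth between 0.036 and 0.042 m and angle between rotor_grip's own z axis and vertical below 0.08 rad and value of joint seal_spring above 0.006 m and contact force between the fingers and rotor above 2 N and linear speed of rotor below 0.02 m/s); the arm keeps its last pose, push and grip.
It fails at once if the other rotor or a bystander was moved more than 30 mm (distance of any of round_rotor, gasket, clamp, teat_cup, jar, brush, spray from where it was at the start of the episode above 0.03 m).
It also fails if it takes over 38 s, if anything falls off the work surface, if the arm or the gripper's body presses on something with over 40 N, if the wrist force passes 120 N, or if a joint passes its speed limit or range.

## Working session

There is one attempt and no reset: what is moved stays moved. The work goes in short steps, Python scripts to look and compute and a tool call to move; the robot and the scene stay as the last step left them, time stands still between calls to the robot, and variables do not carry over. Pictures are saved under pics/ and viewed, about 8 in all and at most 12, crops included, and the job is handed in when it is done.

Besides the shell and the picture viewer there is one more tool, called after "Request:" as name([rows], argument=value, ...), one row to a line, values as JSON. apply_moves: Moves the arm, as the interface text tells. Its arguments: {"type":"object","properties":{"increments":{"type":"array","items":{"type":"array"}},"grip":{"type":"number"},"grip_force":{"type":"number"}},"required":["increments"]}

```bash
mkdir -p pics; ls
cat > h.py <<'E'
import numpy as np, cv2
from bench import r
def ray(cam,px,z,cal=None):
    c=cal or r.get_calibration(cam);K=np.array(c["camera_matrix"]);T=np.array(c["world_from_camera"])
    d=np.linalg.inv(K)@[px[0],px[1],1.];d=T[:3,:3]@[d[0],-d[1],-d[2]];o=T[:3,3]
    return (o+d*(z-o[2])/d[2]).round(1)
def proj(cam,P,cal=None):
    c=cal or r.get_calibration(cam);K=np.array(c["camera_matrix"]);T=np.array(c["world_from_camera"])
    p=T[:3,:3].T@(np.array(P,float)-T[:3,3]);q=K@[p[0],-p[1],-p[2]];return (q[:2]/q[2]).round(1)
def save(name,img): cv2.imwrite("pics/"+name,img[:,:,::-1])
E
python3 - <<'E'
from h import *
ims=[r.capture(c) for c in("top","side")]
save("a.png",cv2.resize(np.hstack(ims),(800,300)))
save("top.png",cv2.resize(ims[0],(800,600),interpolation=cv2.INTER_CUBIC))
for c in("top","side"):
    print(c,r.get_calibration(c))
    for n in("rotor_grip","rotor","round_rotor","casing","stand_a","hub_mouth","teat_cup","spray","gasket"):
        print(c,n,[(np.round(d["point"]).tolist(),round(d["conf"],2)) for d in r.look_for(n,c)[:4]])
print(r.sense())
E
```

```text
pics
top {'camera_matrix': array([[381.06925522,   0.        , 273.23704003],
       [  0.        , 381.06925522, 208.58870224],
       [  0.        ,   0.        ,   1.        ]]), 'world_from_camera': array([[-2.33577363e-02,  9.82827937e-01, -1.83040055e-01,
         3.61196512e+02],
       [-9.99489739e-01, -1.89673594e-02,  2.57002059e-02,
        -3.10011100e+01],
       [ 2.17870938e-02,  1.83546955e-01,  9.82769473e-01,
         1.08572069e+03],
       [ 0.00000000e+00,  0.00000000e+00,  0.00000000e+00,
         1.00000000e+00]])}
top rotor_grip [([157.0, 239.0], 0.96), ([141.0, 197.0], 0.87), ([113.0, 247.0], 0.6)]
top rotor [([143.0, 194.0], 0.98), ([155.0, 242.0], 0.89), ([111.0, 243.0], 0.87)]
top round_rotor [([219.0, 233.0], 0.81)]
top casing [([328.0, 229.0], 0.77), ([202.0, 170.0], 0.37)]
top stand_a [([174.0, 248.0], 0.52)]
top hub_mouth [([323.0, 230.0], 0.62)]
top teat_cup [([156.0, 149.0], 0.77), ([327.0, 228.0], 0.5), ([409.0, 181.0], 0.19)]
top spray [([412.0, 181.0], 0.67)]
top gasket [([207.0, 168.0], 0.6)]
side {'camera_matrix': array([[408.69505442,   0.    
[... 1016 characters left out ...]
, 0.88)]
{'clock': 1.0, 'joints': array([ 1.05971352e+00,  3.80576775e-01,  1.29741144e+00,  1.73665415e-05,
        1.46357292e+00, -2.15332449e-01]), 'joint_vel': array([-2.08872055e-05, -5.59926920e-04,  5.68178306e-04,  6.91198101e-04,
        1.99321503e-05,  5.83255791e-04]), 'effort': array([ 5.97044382e-04, -4.37811720e+01, -2.24729097e+01,  7.13659753e-02,
        3.14253301e-02, -5.33687015e-06]), 'position': array([160.30826526, 526.1011903 , 238.75701481]), 'tool_rot': array([ 0.56822213, -0.56820186, -0.4208819 ,  0.42086658]), 'wrist_force': array([ 0.37523034,  0.38586984, -0.13001978]), 'moment': array([0.03498868, 0.00226821, 0.02902613]), 'gripper_width': 88.39685512233935}
```

View pics/top.png

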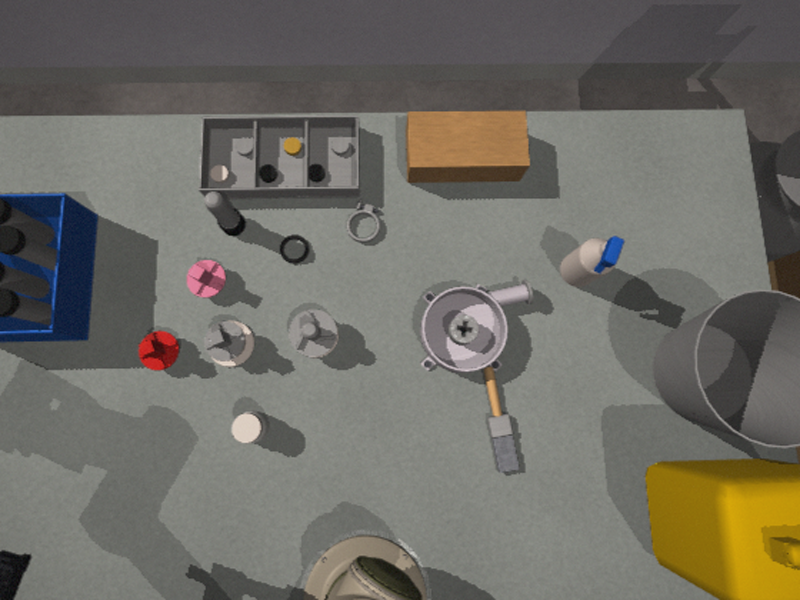

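The candidates (top picture, 560x420) are the steel rotor in the stand at about (159,240), the pink one at (144,194), the red one at (111,245), and the round-nosed one in a stand at (219,232). The steel one at (159,240) fits, since it is in a stand and shows four plus-shaped vanes. I'll confirm this in an enlarged crop.

Run:
```python
from h import *
t=r.capture("top");s=r.capture("side")
f=lambda im,x,y,w,h:cv2.resize(im[y:y+h,x:x+w],(400,300),interpolation=cv2.INTER_CUBIC)
a=np.vstack([np.hstack([f(t,129,210,60,45),f(t,280,198,88,66)]),np.hstack([f(s,250,290,100,75),f(s,234,165,100,75)])])
save("b.png",a)
print("grip top ray z=106",ray("top",(157,239),106)," side",ray("side",(295,330),106))
print("hub",ray("top",(323,230),50),ray("side",(297,195),50))
```

```text
grip top ray z=106 [470.2 242.9 106. ]  side [472.7 303.3 106. ]
hub [ 491.7 -193.3   50. ] [ 492.7 -155.3   50. ]
```

View pics/b.png

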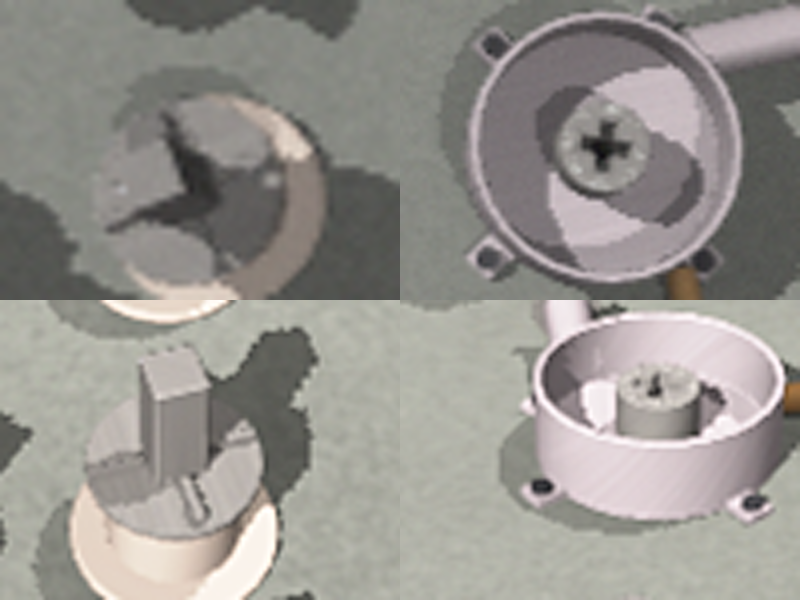

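Confirmed: the steel rotor in the cream stand has the square nose (side crop, top face at about side (294,308)). Hub slots show clearly at top (325,230). Next I'll move the wrist camera over it.

```bash
cat >> h.py <<'E'
from scipy.spatial.transform import Rotation as R
def toolR(): q=r.sense()["tool_rot"]; return R.from_quat([q[1],q[2],q[3],q[0]])
E
python3 - <<'E'
from h import *
print(ray("side",(293.8,308.3),106))
print("disc top ray",ray("top",(129+205/6.67,210+185/6.67),50),ray("side",(250+173/4,290+165/4),50))
print("hub",ray("top",(280+603/4.545-400/4.545,198+148/4.545),50))
Rt=toolR();print(Rt.as_matrix().round(3))
c=np.array(r.get_calibration("wrist")["world_from_camera"]);K=r.get_calibration("wrist")["camera_matrix"]
p=r.sense()["position"]
print("cam in tool",(Rt.inv().apply(c[:3,3]-p)).round(1),(Rt.as_matrix().T@c[:3,:3]).round(3),K)
for n,P in(("teat",(156,149)),("clamp",(257,157)),("jar",(173,300))):print(n,ray("top",P,20))
E
```

```text
[477.  260.8 106. ]
disc top ray [479.7 251.3  50. ] [477.6 262.3  50. ]
hub [ 490.  -197.8   50. ]
[[ 0.291 -0.    -0.957]
 [ 0.957 -0.     0.291]
 [-0.    -1.     0.   ]]
cam in tool [  -0.9 -145.5   71.7] [[ 1.    -0.001  0.   ]
 [ 0.001  0.282 -0.959]
 [ 0.     0.959  0.282]] [[310.79729942   0.         278.35971143]
 [  0.         310.79729942 214.11575607]
 [  0.           0.           1.        ]]
teat [742.7 278.3  20. ]
clamp [713.6 -15.1  20. ]
jar [313.1 218.5  20. ]
```

Request:
apply_moves([
  [[-0.012,0,-0.028],[0,0,0]],
  [[-0.028,0,-0.065],[0,0,0]],
  [[-0.045,0,-0.103],[0,0,0]],
  [[-0.061,0,-0.141],[0,0,0]],
  [[-0.077,0,-0.179],[0,0,0]],
  [[-0.094,0,-0.217],[0,0,0]],
  [[-0.11,0,-0.255],[0,0,0]],
  [[-0.127,0,-0.294],[0,0,0]],
  [[-0.143,0,-0.332],[0,0,0]],
  [[-0.157,0,-0.365],[0,0,0]],
], grip=-1)

```text
clock: 1.93
position: [465.4, 267.5, 238.8]
tool_rot: [-0.568, 0.569, 0.421, -0.421]
wrist_force: [-0.3, 1.1, 0.4]
gripper_width: 88.2
```

Run:
```python
from h import *
print(r.sense()["position"],r.sense()["clock"])
im=r.capture("wrist");save("w1.png",cv2.resize(im,(800,600),interpolation=cv2.INTER_CUBIC))
print(r.sense()["joint_vel"].round(3))
for n in("rotor_grip","rotor"):print([(np.round(d["point"]).tolist(),round(d["conf"],2),ray("wrist",d["point"],106)) for d in r.look_for(n,"wrist")[:4]])
print([(z,proj("wrist",(478,257,z))) for z in(50,106)])
```

```text
[465.43620805 267.50098001 238.83310705] 1.9333
[ 0.09  -0.02   0.062  0.015 -0.013  0.135]
[([382.0, 156.0], 0.94, array([452.6, 365.7, 106. ])), ([274.0, 203.0], 0.82, array([465.3, 261.5, 106. ])), ([341.0, 281.0], 0.66, array([560.6, 301.4, 106. ]))]
[([272.0, 201.0], 0.95, array([460.9, 262.3, 106. ])), ([381.0, 153.0], 0.79, array([447. , 366.9, 106. ])), ([340.0, 282.0], 0.7, array([559.7, 301.8, 106. ]))]
[(50, array([273.3, 204.7])), (106, array([272.3, 219.9]))]
```

View pics/w1.png

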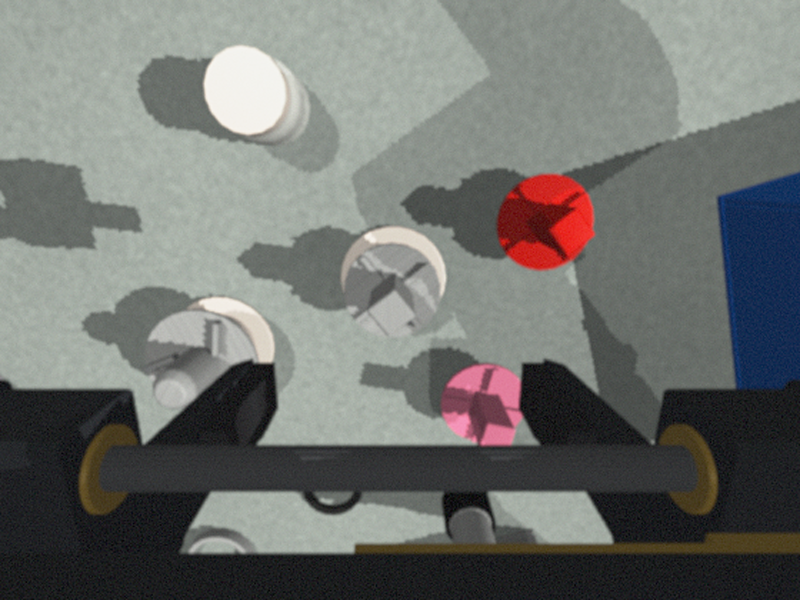

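Square rotor at wrist 560-px coordinates (275,200), its bright nose top at about (273,214). The round rotor is to its left and the pink and red ones to its right. I'll enlarge it to measure the nose top's corners.

Run:
```python
from h import *
im=r.capture("wrist");c=im[155:245,225:325]
im2=cv2.resize(c,(800,720),interpolation=cv2.INTER_CUBIC)[:600]
save("w2.png",im2); np.save("w2.npy",im)
print(r.sense()["joint_vel"].round(3),r.sense()["position"])
```

```text
[ 0.042 -0.016  0.013  0.003  0.002  0.005] [463.93358502 269.09351908 238.50187089]
```

View pics/w2.png

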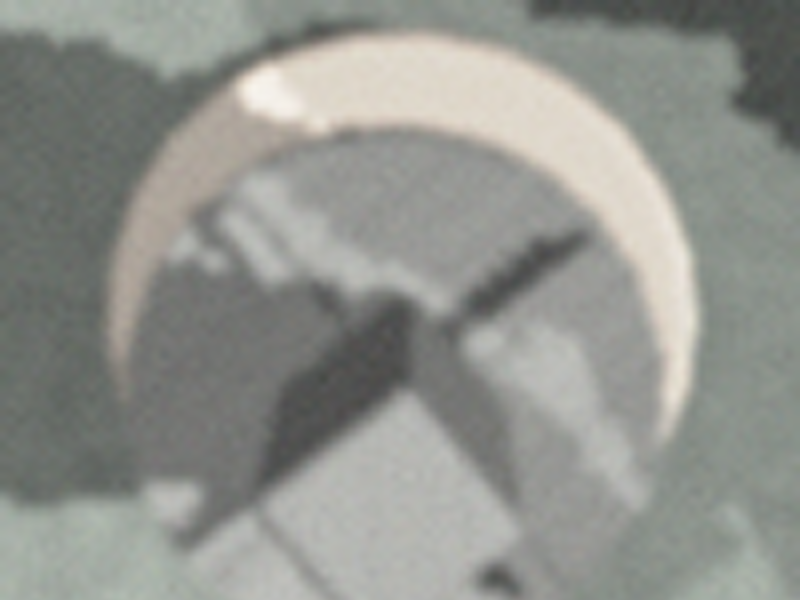

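Run:
```python
from h import *
P=[(276,203.1),(257.75,218.5),(290,220)]
W=[ray("wrist",p,106) for p in P];print(W)
a,l,q=W
print(np.linalg.norm(l-a),np.linalg.norm(q-a),"center",(l+q)/2,
 np.degrees([np.arctan2(*(l-a)[1::-1]),np.arctan2(*(q-a)[1::-1])]))
D=[ray("wrist",(225+x/8,155+y/8),50) for x,y in((128,400),(662,400),(400,128))];print("disc L,R,top",D)
x=toolR().as_matrix()[:,0];print("toolx yaw",np.degrees(np.arctan2(x[1],x[0])),x, r.sense()["position"], r.sense()["joints"].round(3))
# hub slot angle from top image
t=r.capture("top")[213:253,300:350];save("hub.png",cv2.resize(t,(750,600),interpolation=cv2.INTER_CUBIC))
```

```text
[array([462.3, 266.2, 106. ]), array([471.6, 245.5, 106. ]), array([481.8, 274. , 106. ])]
22.693170778892927 21.00214274782457 center [476.7  259.75 106.  ] [-65.80679101  21.80140949]
disc L,R,top [array([466.6, 223.8,  50. ]), array([488.3, 294.6,  50. ]), array([441.5, 271. ,  50. ])]
toolx yaw 72.95593556837883 [ 2.93107081e-01  9.56079613e-01 -1.08488301e-04] [463.93358502 269.09351908 238.50187089] [ 0.305  0.357  1.335  0.     1.45  -0.969]
```

View pics/hub.png

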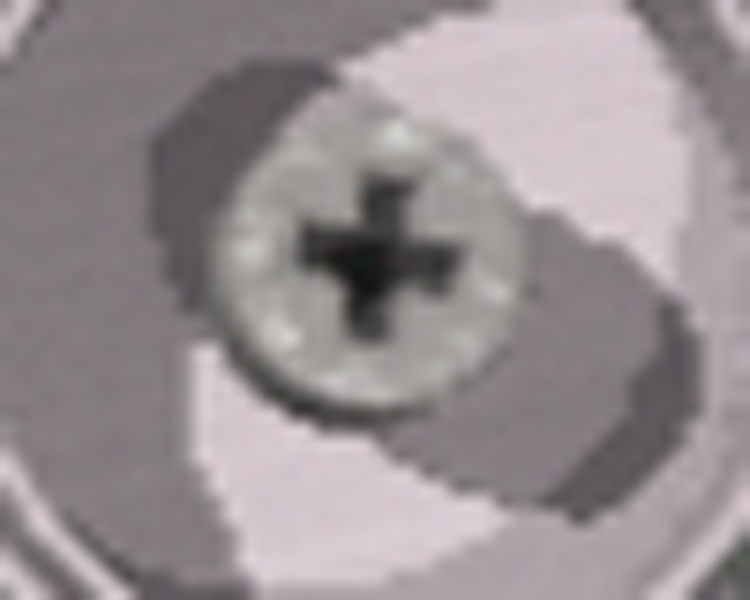

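Hub slots read at about -9° (mod 90) and the rotor flats at about 23°. I'll grip with the jaws at yaw 113°, which stays away from the pink rotor.

Request:
apply_moves([
  [[-0.001,0.005,-0.003],[0,-0.11,0]],
  [[-0.003,0.015,-0.008],[0,-0.23,0]],
  [[-0.005,0.03,-0.013],[0,-0.35,0]],
  [[-0.0053,0.045,-0.0153],[0,-0.47,0]],
  [[-0.0053,0.06,-0.0153],[0,-0.58,0]],
  [[-0.0053,0.075,-0.0153],[0,-0.66,0]],
  [[-0.0053,0.088,-0.0153],[0,-0.698,0]],
  [[-0.0053,0.098,-0.0153],[0,-0.698,0]],
  [[-0.0053,0.103,-0.0153],[0,-0.698,0]],
  [[-0.0053,0.105,-0.0153],[0,-0.698,0]],
], grip=-0.3)

```text
clock: 3.02
position: [476.1, 260.6, 133.3]
tool_rot: [0.39, -0.39, -0.59, 0.59]
wrist_force: [0.4, 1.2, -0.6]
gripper_width: 57.4
```

Run:
```python
from h import *
im=r.capture("wrist");s=r.capture("side")
a=cv2.resize(im,(560,420));b=cv2.resize(s[280:400,220:360],(240,206),interpolation=cv2.INTER_CUBIC)
o=np.zeros((420,800,3),np.uint8);o[:,:560]=a;o[:206,560:]=b;save("w3.png",o)
x=toolR().as_matrix()[:,0];print("yaw",np.degrees(np.arctan2(x[1],x[0])),r.sense()["position"],r.sense()["gripper_width"])
print(proj("wrist",(477,259.5,106)))
```

```text
yaw 113.03583845218323 [476.63524461 260.39888916 134.01673384] 57.76072589376276
[279.  248.5]
```

View pics/w3.png

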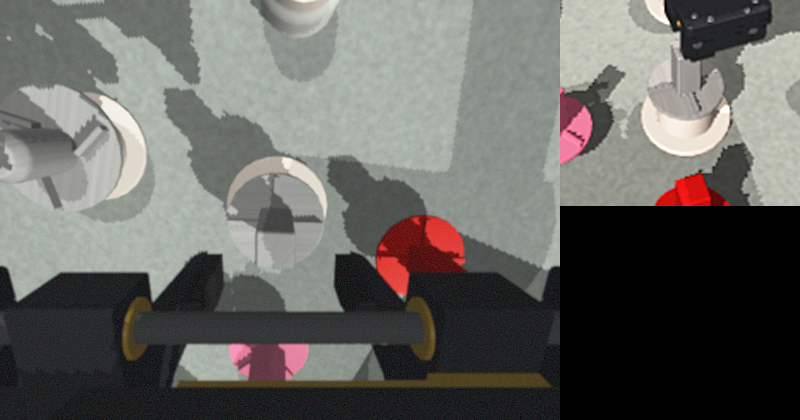

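Centred and aligned: the nose is at about (275,235) with its flats square to the jaws. Descend, then close.

Request:
apply_moves([
  [[0,0.008,0],[0,0,0]],
  [[0,0.02,0],[0,0,0]],
  [[0,0.032,0],[0,0,0]],
  [[0,0.044,0],[0,0,0]],
  [[0,0.055,0],[0,0,0]],
  [[0,0.063,0],[0,0,0]],
  [[0,0.067,0],[0,0,0]],
  [[0,0.067,0],[0,0,0]],
  [[0,0.067,0],[0,0,0]],
  [[0,0.067,0],[0,0,0]],
])

```text
clock: 3.95
position: [477.1, 260.1, 67.4]
tool_rot: [-0.39, 0.39, 0.59, -0.589]
wrist_force: [-0.7, 0.6, 0.3]
gripper_width: 57.1
```

Request:
apply_moves([
  [[0,0,0],[0,0,0]],
  [[0,0,0],[0,0,0]],
  [[0,0,0],[0,0,0]],
  [[0,0,0],[0,0,0]],
  [[0,0,0],[0,0,0]],
  [[0,0,0],[0,0,0]],
  [[0,0,0],[0,0,0]],
  [[0,0,0],[0,0,0]],
  [[0,0,0],[0,0,0]],
  [[0,0,0],[0,0,0]],
], grip=1, grip_force=45)

```text
clock: 4.78
position: [477.0, 259.9, 66.9]
tool_rot: [-0.39, 0.39, 0.59, -0.59]
wrist_force: [0.5, -1.4, 1.0]
gripper_width: 23.4
```

Request:
apply_moves([
  [[0,-0.003,0],[0,0,0]],
  [[0,-0.01,0],[0,0,0]],
  [[0,-0.02,0],[0,0,0]],
  [[0,-0.035,0],[0,0,0]],
  [[0,-0.05,0],[0,0,0]],
  [[0,-0.065,0],[0,0,0]],
  [[0,-0.08,0],[0,0,0]],
  [[0,-0.092,0],[0,0,0]],
  [[0,-0.099,0],[0,0,0]],
  [[0,-0.1,0],[0,0,0]],
])

```text
clock: 5.62
position: [477.1, 260.2, 168.4]
tool_rot: [-0.389, 0.391, 0.591, -0.589]
wrist_force: [0.4, 0.1, -3.7]
gripper_width: 23.4
```

Run:
```python
from h import *
im=r.capture("wrist");s=r.capture("side")
o=np.zeros((420,800,3),np.uint8);o[:,:560]=im;o[:206,560:]=cv2.resize(s[220:340,220:360],(240,206),interpolation=cv2.INTER_CUBIC);save("w4.png",o)
S=r.sense();print(S["position"],S["wrist_force"],S["joints"].round(3))
M=toolR().as_matrix();print(M.round(4))
# slot angle via rays
f=lambda x,y:ray("top",(300+x/15,213+y/15),50)
h1,h2,v1,v2=f(300,245),f(458,275),f(388,180),f(368,340)
print(h1,h2,v1,v2,np.degrees(np.arctan2(*(h1-h2)[1::-1])),np.degrees(np.arctan2(*(v1-v2)[1::-1])))
print("hub est",f(370,245))
```

```text
[476.57684079 259.97318321 166.75007643] [ 0.30692662  1.14952385 -4.15304889] [ 0.281  0.432  1.436  0.     1.274 -1.692]
[[-3.915e-01 -1.000e-04 -9.202e-01]
 [ 9.202e-01  0.000e+00 -3.915e-01]
 [ 1.000e-04 -1.000e+00  1.000e-04]]
[ 493.7 -185.1   50. ] [ 487.6 -213.8   50. ] [ 505.4 -201.9   50. ] [ 476.  -196.8   50. ] 78.00071306947868 -9.841131759634385
hub est [ 493.4 -198.    50. ]
```

View pics/w4.png

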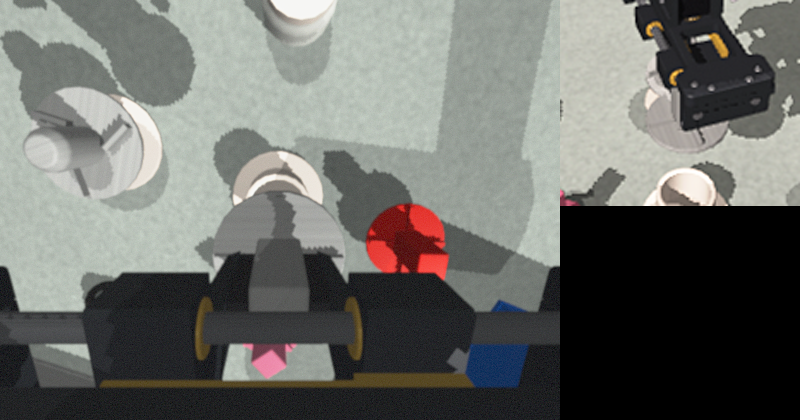

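Rotor held and lifted (about 4 N weight), with the stand empty. Carry it to a point where the wrist camera sees the hub in front of the rotor.

Request:
apply_moves([
  [[-0.006,-0.005,0.002],[0,0.03,0]],
  [[-0.022,-0.012,0.006],[0,0.1,0]],
  [[-0.048,-0.02,0.012],[0,0.19,0]],
  [[-0.08,-0.026,0.02],[0,0.28,0]],
  [[-0.115,-0.03,0.029],[0,0.37,0]],
  [[-0.15,-0.03,0.038],[0,0.45,0]],
  [[-0.185,-0.03,0.047],[0,0.52,0]],
  [[-0.218,-0.03,0.055],[0,0.57,0]],
  [[-0.249,-0.03,0.063],[0,0.593,0]],
  [[-0.276,-0.03,0.07],[0,0.593,0]],
])

```text
clock: 6.55
position: [520.1, -23.9, 196.4]
tool_rot: [0.546, -0.546, -0.449, 0.449]
wrist_force: [1.0, 0.0, -3.1]
gripper_width: 23.1
```

Request:
apply_moves([
  [[-0.025,0,-0.009],[0,0,0]],
  [[-0.052,0,-0.019],[0,0,0]],
  [[-0.08,0.003,-0.029],[0,0,0]],
  [[-0.107,0.008,-0.039],[0,0,0]],
  [[-0.132,0.014,-0.048],[0,0,0]],
  [[-0.153,0.02,-0.056],[0,0,0]],
  [[-0.168,0.026,-0.061],[0,0,0]],
  [[-0.176,0.029,-0.064],[0,0,0]],
  [[-0.179,0.03,-0.065],[0,0,0]],
  [[-0.179,0.03,-0.065],[0,0,0]],
])

```text
clock: 7.38
position: [550.1, -209.4, 166.4]
tool_rot: [0.546, -0.545, -0.45, 0.45]
wrist_force: [0.9, 0.4, -3.7]
gripper_width: 23.5
```

Run:
```python
from h import *
for _ in range(4): im=r.capture("wrist")
S=r.sense();print(S["position"],S["wrist_force"],S["joint_vel"].round(3),S["gripper_width"])
print(toolR().as_matrix().round(4))
hp=proj("wrist",(491,-198,50));print(hp)
x0,y0=int(hp[0])-80,max(0,int(hp[1])-50);print(x0,y0)
save("w5.png",cv2.resize(im[y0:y0+120,x0:x0+160],(800,600),interpolation=cv2.INTER_CUBIC)); np.save("w5.npy",im)
np.save("w5cal.npy",r.get_calibration("wrist"),allow_pickle=True)
```

```text
[ 550.38125999 -208.41097009  167.22994797] [-0.31415254  0.91361325 -3.28950156] [-0.001  0.001 -0.004 -0.003 -0.002 -0.001] 23.608862571196273
[[ 1.885e-01  4.000e-04 -9.821e-01]
 [ 9.821e-01 -1.000e-04  1.885e-01]
 [-0.000e+00 -1.000e+00 -4.000e-04]]
[278.6 137.3]
198 87
```

View pics/w5.png

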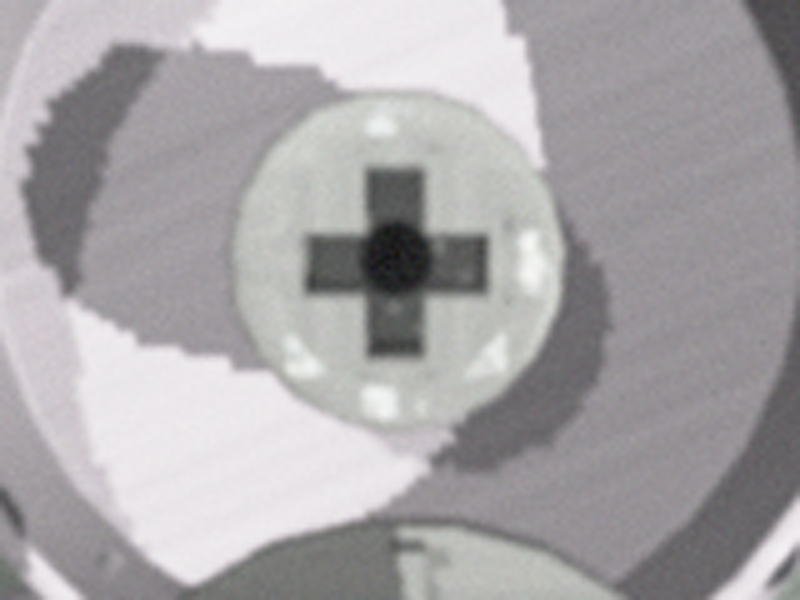

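Clear view. The plus slots are square to the image to within about 0.5°, with their centre at wrist (277.4,139.4). The near edge of the held disc is at (278,190.7). I'll compute the offsets in the tool frame.

Run:
```python
from h import *
S=r.sense();p=S["position"];Rt=toolR()
T=lambda w:Rt.inv().apply(np.array(w)-p).round(1)
h=ray("wrist",(277.4,139.4),50);print("hub slot",h,T(h))
print("hub circ",T(ray("wrist",(198+399.5/5,87+258/5),50)))
for y in(16.9,21.9):
  for px in((200,583),(400,518),(620,583)):
    print("disc edge",y,T(ray("wrist",(198+px[0]/5,87+px[1]/5),p[2]-y)))
```

```text
hub slot [ 492.4 -199.3   50. ] [ -2.  117.2  58.7]
hub circ [ -1.5 117.2  59.3]
disc edge 16.9 [-22.9  16.9  30. ]
disc edge 16.9 [-1.3 16.9 37.1]
disc edge 16.9 [22.4 16.9 30.1]
disc edge 21.9 [-23.5  21.9  28.7]
disc edge 21.9 [-1.3 21.9 36.1]
disc edge 21.9 [23.2 21.9 28.8]
```

Request:
apply_moves([
  [[0,0,0.006],[0,0,0]],
  [[-0.001,0,0.018],[0,0,0]],
  [[-0.0017,0,0.033],[0,0,0]],
  [[-0.0017,0.002,0.047],[0,0,0]],
  [[-0.0017,0.012,0.056],[0,0,0]],
  [[-0.0017,0.026,0.06],[0,0,0]],
  [[-0.0017,0.04,0.0602],[0,0,0]],
  [[-0.0017,0.051,0.0602],[0,0,0]],
  [[-0.0017,0.058,0.0602],[0,0,0]],
  [[-0.0017,0.06,0.0602],[0,0,0]],
])

```text
clock: 8.42
position: [490.3, -199.1, 106.1]
tool_rot: [0.546, -0.545, -0.45, 0.45]
wrist_force: [-0.3, -0.2, -3.1]
gripper_width: 23.5
```

Run:
```python
from h import *
for _ in range(2): im=r.capture("side")
t=r.capture("top")
S=r.sense();print(S["position"],S["wrist_force"],S["clock"])
f=lambda im,x,y:cv2.resize(im[y:y+75,x:x+50],(400,600),interpolation=cv2.INTER_CUBIC)
save("s1.png",np.hstack([cv2.resize(im[145:235,235:355],(800,600),interpolation=cv2.INTER_CUBIC)]))
p=S["position"];print(proj("side",p-[0,0,48]),proj("side",[492,-199,50]))
```

```text
[ 491.06270892 -199.71206085  107.29216617] [-0.74153951 -1.50415621 -3.16233442] 8.5667
[298.5 182.6] [298.1 185.8]
```

View pics/s1.png

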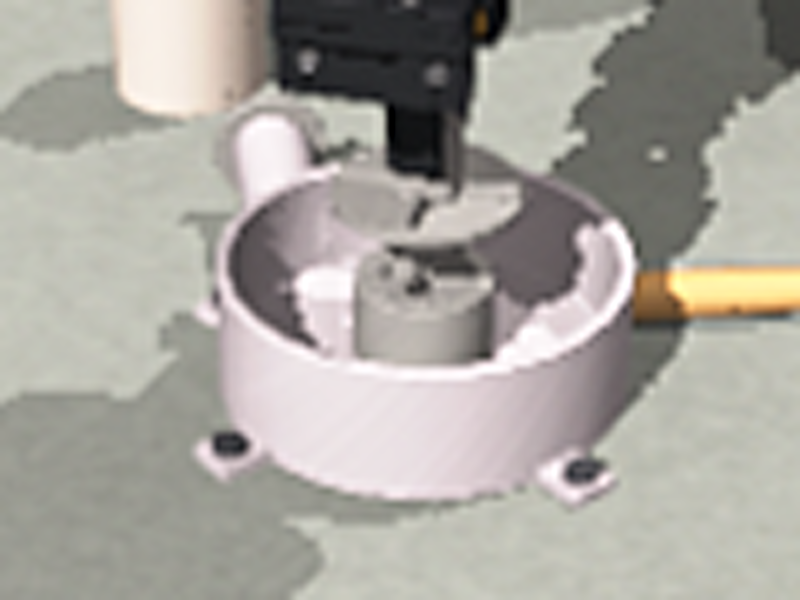

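The stem sits over the hub. I'll lower it gently and watch the force.

Request:
apply_moves([
  [[0,0.002,0],[0,0,0]],
  [[0,0.004,0],[0,0,0]],
  [[0,0.006,0],[0,0,0]],
  [[0,0.008,0],[0,0,0]],
  [[0,0.01,0],[0,0,0]],
  [[0,0.012,0],[0,0,0]],
  [[0,0.013,0],[0,0,0]],
  [[0,0.014,0],[0,0,0]],
  [[0,0.015,0],[0,0,0]],
  [[0,0.015,0],[0,0,0]],
])

```text
clock: 9.4
position: [490.8, -199.7, 91.6]
tool_rot: [0.545, -0.545, -0.45, 0.45]
wrist_force: [-0.1, -0.0, -2.7]
gripper_width: 23.9
```

Run:
```python
from h import *
S=r.sense();print(S["position"],S["wrist_force"],S["moment"],S["gripper_width"])
```

```text
[ 490.8129242  -199.68574978   91.58269001] [-0.06769757 -0.03972245 -2.65145421] [-0.02047132 -0.07596889 -0.00519148] 23.948917875772768
```

It has entered with no contact force (tip about 6 mm inside). Continue.

Request:
apply_moves([
  [[0,0.002,0],[0,0,0]],
  [[0,0.004,0],[0,0,0]],
  [[0,0.005,0],[0,0,0]],
  [[0,0.006,0],[0,0,0]],
  [[0,0.007,0],[0,0,0]],
  [[0,0.008,0],[0,0,0]],
  [[0,0.009,0],[0,0,0]],
  [[0,0.01,0],[0,0,0]],
  [[0,0.011,0],[0,0,0]],
  [[0,0.011,0],[0,0,0]],
])

```text
clock: 10.23
position: [490.8, -199.7, 80.6]
tool_rot: [0.545, -0.545, -0.45, 0.45]
wrist_force: [-0.3, 1.2, -3.7]
gripper_width: 23.6
```

Request:
apply_moves([
  [[0,0.001,0],[0,0,0]],
  [[0,0.002,0],[0,0,0]],
  [[0,0.003,0],[0,0,0]],
  [[0,0.004,0],[0,0,0]],
  [[0,0.005,0],[0,0,0]],
  [[0,0.006,0],[0,0,0]],
  [[0,0.007,0],[0,0,0]],
  [[0,0.007,0],[0,0,0]],
  [[0,0.007,0],[0,0,0]],
  [[0,0.007,0],[0,0,0]],
], grip_force=58)

```text
clock: 11.07
position: [491.0, -199.8, 74.0]
tool_rot: [-0.545, 0.546, 0.45, -0.45]
wrist_force: [-0.3, 0.5, 5.6]
gripper_width: 23.7
```

Request:
apply_moves([
  [[0,0.0005,0],[0,0,0]],
  [[0,0.001,0],[0,0,0]],
  [[0,0.0015,0],[0,0,0]],
  [[0,0.002,0],[0,0,0]],
  [[0,0.0025,0],[0,0,0]],
  [[0,0.003,0],[0,0,0]],
  [[0,0.003,0],[0,0,0]],
  [[0,0.003,0],[0,0,0]],
  [[0,0.003,0],[0,0,0]],
  [[0,0.003,0],[0,0,0]],
])

```text
clock: 11.9
position: [491.1, -199.9, 71.8]
tool_rot: [-0.545, 0.546, 0.45, -0.45]
wrist_force: [-2.9, 1.7, 12.9]
gripper_width: 23.6
```

Run:
```python
from h import *
for _ in range(4):
    r.capture("top"); S=r.sense();print(S["position"].round(2),S["wrist_force"].round(1),S["gripper_width"].round(2))
```

```text
Traceback (most recent call last):
AttributeError: 'float' object has no attribute 'round'
```

Request:
apply_moves([
  [[0,0.0003,0],[0,0,0]],
  [[0,0.0006,0],[0,0,0]],
  [[0,0.001,0],[0,0,0]],
  [[0,0.001,0],[0,0,0]],
  [[0,0.001,0],[0,0,0]],
  [[0,0.001,0],[0,0,0]],
  [[0,0.001,0],[0,0,0]],
  [[0,0.001,0],[0,0,0]],
  [[0,0.001,0],[0,0,0]],
  [[0,0.001,0],[0,0,0]],
])

```text
clock: 12.78
position: [491.1, -199.8, 71.7]
tool_rot: [-0.545, 0.546, 0.45, -0.45]
wrist_force: [-6.9, 3.6, 23.6]
gripper_width: 23.7
```

Run:
```python
from h import *
for _ in range(4):
    im=r.capture("side"); S=r.sense();print(S["position"].round(2),S["wrist_force"].round(1),S["gripper_width"],S["clock"])
save("s2.png",cv2.resize(im[145:235,235:355],(800,600),interpolation=cv2.INTER_CUBIC))
```

```text
[ 491.13 -199.85   71.73] [-5.9  3.  22.1] 23.17130125253454 12.8333
[ 491.13 -199.87   71.74] [-6.1  3.7 22. ] 23.39658399445677 12.8833
[ 491.14 -199.86   71.73] [-6.2  3.3 22.3] 23.307375546372896 12.9333
[ 491.12 -199.87   71.74] [-6.4  4.3 22. ] 23.654543385068123 12.9833
```

View pics/s2.png

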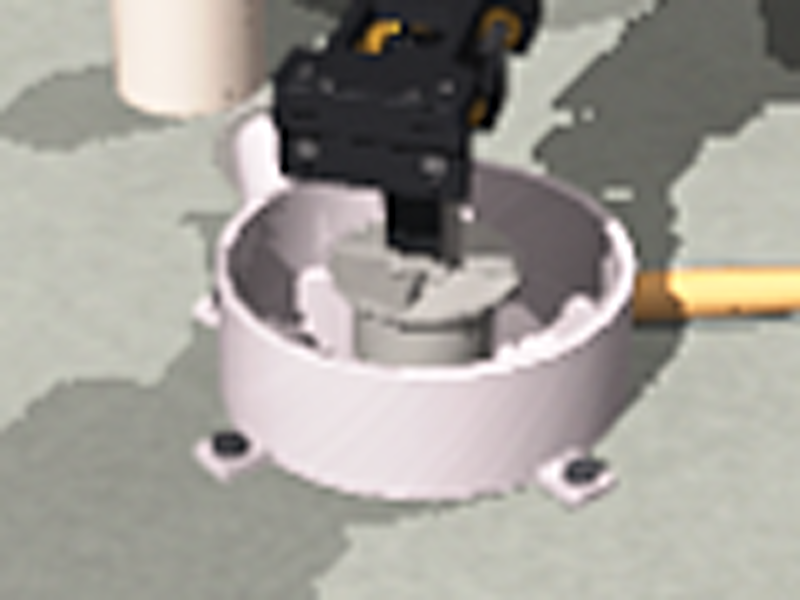

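The disc sits on the hub, with the hub body at about (425,335) directly under it. The tool stopped hard at z 71.7 mm against the expected 71.9 mm, and pressing further raised the force without any motion. It is home, so I'll hand in.

```bash
python3 -c "
from bench import r
print(r.sign_off())"
```

```text
the job is handed in; nothing more can be done
None
```

I took the square-nosed rotor out of its stand, turned it 34° to match the hub slots and pressed it home. I handed in with the gripper still holding it and pushing down.

- **Seating:** the tool stopped hard at 71.7 mm, against 71.9 mm expected for fully home. A further 1 mm of commanded push only raised the force, from about 13 to 22 N, more than the spring alone would give. The spring travel itself can't be read directly.
- **Grip:** the finger opening held at about 23.5 mm on the 24 mm nose.
- **Picture check:** the last side picture shows the disc flush on the hub. I did not measure the rotor's tilt.
- **Side force:** about 7 N remained sideways at the end, probably a small centring offset within the slots' play.
- **Other things:** nothing else was touched as far as I could see, though I didn't re-measure where the bystanders stand. The job took about 13 s of the 38 s allowed.

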